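# Stack a drive pulley and its end cap on the bench jig's spigot

### The job

Put the pillar drill's aluminium pulley face down on the jig so that it drops over the steel centring spigot and sits fully home, then put the red end cap face down on the pulley's own top spigot, fully home too. Lower each part into place rather than letting it drop, let go of both, and leave everything else on the bench where it is.

Things in the scene. Friction and masses are not known exactly. Their poses are not given: they have to be found in the camera images.
- jig: assembly jig fixed to the bench: plywood square 160 x 160 x 18 mm with a dark round steel platen 130 mm across, its flat top 30 mm above the bench, and in the middle a bright centring spigot 58 mm across, 12 mm high above the platen (upper edge chamfered 4 mm). Origin: centre of the underside; z up along the spigot's axis. Its place and yaw vary.
- jig_face (a point): point on the jig's axis at the height of the platen's top (30 mm above the bench), where the middle of the pulley's face comes when it is home; z up
- pulley: loose aluminium pulley, 0.6 kg, standing face down. Grooved rim 120 mm across, 34 mm high; recess in its underside (face) 62 mm across, 14 mm deep, fits the jig's spigot; hub to grip 54 mm across, from 34 to 70 mm up; on its flat shoulder at 70 mm a spigot 42 mm across, 12 mm high, chamfered 4 mm. Origin: centre of the underside; z up on the axis. Yaw is of no matter.
- pulley_shoulder (a point): point on the pulley's axis at its shoulder, 70 mm above the pulley's underside, where the middle of the cap's face comes when it is home; z up
- cap: loose red end cap, 0.3 kg, standing face down. Flange 90 mm across, 18 mm high; recess in its underside (face) 46 mm across, 14 mm deep, fits the pulley's top spigot; boss to grip 40 mm across, from 18 to 58 mm up. Origin: centre of the underside; z up on the axis. Yaw is of no matter. Pulley and cap start on the bench, one each side of the jig, either way round.
- glue: white glue bottle with an orange cap, 64 mm across, 190 mm tall; loose bystander, to be left alone. Origin: centre of its underside
- mallet: hammer with a wooden handle, 280 mm long, lying flat; loose bystander, to be left alone. Origin: middle of its length, at its underside
- driver: yellow-handled screwdriver, 200 mm long, lying flat; loose bystander, to be left alone. Origin: middle of its length, at its underside
- brush: wooden-handled brush, 200 mm long, lying flat; loose bystander, to be left alone. Origin: middle of its length, at its underside
- disc: pale wooden disc, 100 mm across, 20 mm thick, lying flat; loose bystander, to be left alone. Origin: centre of its underside
- tin: green tin, 74 mm across, 100 mm tall; loose bystander, to be left alone. Origin: centre of its underside
- offcut: dark wood offcut, 120 x 50 x 30 mm, lying flat; loose bystander, to be left alone. Origin: centre of its underside
Mind the look-alikes: they are no part of the job. Several things look just like the cap: the one meant starts farthest from the robot's base.

How it is judged:
By the outcome, as a careful person would: the job done as asked, in the order asked, and still so for the second after the job is handed in, with the robot touching nothing.
It also fails if it takes over 58 s, if anything falls off the work surface, if the arm or the gripper's body presses on something with over 40 N, if the wrist force passes 120 N, or if a joint passes its speed limit or range.

### The arm

A 6-joint arm with a two-finger parallel gripper is mounted at the origin on the work surface. World frame = base frame: x ahead of the robot, y to its left, z up, the work surface at z = 0. Lengths are in m, angles in degrees, forces in N, time in s.
With the tool pointing down it reaches from about 0.35 to 0.875 m from the base axis. Payload 4.2 kg.
Tool frame: the origin (TCP) lies at the centre of the arm's flange, where the gripper is bolted on; the fingertips stand ahead of it and the grasp point (between the pads) lies 155 mm ahead of it (bot.tcp_to_tips is the z of the fingertips in the tool frame, in m); z points along the fingers, y is the direction in which the jaws open and shut (so a half turn about z gives the same grasp; the last joint's range is limited). The gripper opens to 85 mm and grips with 20 to 120 N. Pads are 22 mm wide; open, the fingers measure 114 mm over their backs; the gripper's body (76 mm by 85 mm) begins 54 mm behind the grasp point. The pads swing forward as they close: fully open they stand 13 mm farther back than shut.
Start: joints at [80.821, 22.042, 0.453, 0, -68.411, -14.817], TCP at [0.254, 0.571, 0.405] pointing down, gripper open.
Joint ranges: [-179.83, 179.83], [-69.29, 118.12], [-61.27, 80.66], [-181.25, 117.63], [-171.15, -9.14], [-177.46, 177.46]. Speed limits (degrees/s): [159.86, 159.86, 180, 180, 180, 180].

### API

Orientations are given as [roll, pitch, yaw] about the fixed x, y, z axes, in that order (R = Rz(yaw) Ry(pitch) Rx(roll)).
In Python, from workcell import bot, vision, job_done gives the robot as it stands.
- The arm moves only by the tool arm_command, never from a script. Its argument "moves" is a list of rows, each a list of 7 numbers: the shift along the tool's x, y, z in cm, then the turn, a rotation vector about the tool's x, y, z in degrees, then the opening in per cent of the stroke, from 0 (shut) to 100 (fully open). In form: [[tx, ty, tz, rx, ry, rz, jaw], ...]. A call has 1 to 10 rows; each row is the pose to reach, as a shift and turn from the pose commanded when the call began, along the tool's axes at that moment; what a row does not reach only later rows make up. A row lasts 1/8 s, in which the tool goes at most 62.5 mm and 10.7 degrees, less where a joint would pass 70% of its speed; a pose out of reach is approached as far as the arm can. A call with a gripper value outside its range is refused whole. The fingers move at their own pace and stop on an object; "force" is the grip in N (left out, the last holds). Time passes only in rows, so rows that repeat a pose let the fingers close. It gives the time, the measured TCP pose, the force and the opening at its end, in the units of the state.
- bot.get_obs(): the state, without advancing time (a new reading comes with each control period).
- vision.grab_frame(name): name is "scene" or "top" or "wrist"; returns the picture (384x512x3 uint8, blue, green, red); there is no depth.
- vision.calibration(name): a dict with "intrinsics" (3x3 intrinsics, pixels), "origin" and "orientation" of the camera in the world. Camera axes: x right, y up, looking along -z (the intrinsics and any distortion apply to the point x, -y, -z); pixel columns grow to the right and rows downward; lengths in m; the calibration is good to about 2 mm. A picture is of the moment at which its call begins: read the wrist's pose just before it. calibration takes no time and is no camera call; for the wrist camera it gives the pose at the moment of the call.
- job_done(): hands the job in, once; it reports no verdict.
Trained networks look in the newest picture that a camera, given by its name, has taken for a name from the list of things; names that differ only in an ending like _2 or _b are one class to them, and where a whole thing is asked for, a point or a joint stands for the part that bears it (a point fixed in the world has none). Each returns a list of dicts, best first, with "score" (0 to 1); they miss things now and then, are a little off and sometimes report something else, mostly with a low value. They report only what shows in the picture. A call takes as long as a camera call. They do not tell look-alikes from the thing itself.
- vision.spot_in(label, camera): "position" ([x, y, z] in m, in the coordinates of the camera as it stood for that picture, good to about 4 mm: the middle of the surface that is visible of it).
- vision.regions_of(label, camera): "pixels" (384x512 bool, what is visible of it).
- vision.place_of(label, camera): "position" ([x, y, z] in m, in the coordinates of the camera as it stood for that picture, good to about 4 mm: a listed point, or the origin of a listed thing).
The state is a dict: "clock": time; "q": joint angles; "qvel": joint speeds; "effort": joint torques, N m; "ee_pos": TCP position; "eef_rot": TCP orientation; "force": force on the tool from outside, world axes, zero at the start; "wrist_torque": the same for the moment, N m; "width": opening from 0.0 (shut) to 1.0 (fully open).
Only numpy, scipy, OpenCV 4.12 (cv2) and the standard library are available. Lean on these libraries where they do the work, as an engineer would, in place of code of your own. Each camera call takes 0.05 s, during which the arm holds its last target. There are 200 camera calls.

## Working session

There is one attempt and no reset: what is moved stays moved. The work goes in short steps, Python scripts to look and compute and a tool call to move; the robot and the scene stay as the last step left them, time stands still between calls to the robot, and variables do not carry over. Pictures are saved under pics/ and viewed, about 8 in all and at most 12, crops included, and the job is handed in when it is done.

Besides the shell and the picture viewer there is one more tool, called after "Request:" by a JSON object that holds its "name" and its "arguments", one argument or row to a line. arm_command: Moves the arm, as the interface text tells. Its arguments: {"type":"object","properties":{"moves":{"type":"array","items":{"type":"array","items":{"type":"number"}}},"force":{"type":"number"}},"required":["moves"]}

```bash
mkdir -p pics; cat > h.py <<'E'
import numpy as np, cv2
from scipy.spatial.transform import Rotation as R
from workcell import bot, vision, job_done
def cal(n):
    c=vision.calibration(n); o=np.array(c["orientation"],float)
    M=o if o.shape==(3,3) else R.from_euler('xyz',o,degrees=True).as_matrix()
    return np.array(c["intrinsics"]),np.array(c["origin"]),M
def world(n,p,c=None):
    K,t,M=c or cal(n); return t+M@np.array(p)
def pix(n,P,c=None):
    K,t,M=c or cal(n); q=M.T@(np.array(P)-t); q=K@[q[0],-q[1],-q[2]]; return q[:2]/q[2]
def ray(n,uv,z,c=None):
    K,t,M=c or cal(n); d=np.linalg.solve(K,[uv[0],uv[1],1]); d=M@[d[0],-d[1],-d[2]]
    return t+d*(z-t[2])/d[2]
def show(r=1):
    s=bot.get_obs(); print(s['clock'],np.round(s['ee_pos'],4),np.round(s['eef_rot'],2),np.round(s['force'],1),s['width'])
E
python3 - <<'E'
from h import *
print(vision.calibration("top"),bot.tcp_to_tips); show()
ims=[]
for n in("top","scene"):
    im=vision.grab_frame(n); cv2.imwrite(f"pics/{n}0.png",im)
    for l in("jig_face","pulley","cap","glue","tin","disc"):
        for d in vision.place_of(l,n): print(n,l,round(d["score"],2),np.round(world(n,d["position"]),3),np.round(pix(n,world(n,d["position"]))))
show()
E
```

```text
{'intrinsics': array([[481.39932062,   0.        , 253.90755032],
       [  0.        , 481.39932062, 196.46268521],
       [  0.        ,   0.        ,   1.        ]]), 'origin': array([0.33165974, 0.0417698 , 1.6523731 ]), 'orientation': array([  6.82328174,  -1.17539959, -88.9818269 ])} 0.1734
0.0 [0.2541 0.5708 0.4036] [179.87  -0.   -24.01] [-0.1 -1.8 -0.4] 1.000897848690075
top jig_face 0.87 [ 0.52  -0.017  0.033] [263. 198.]
top jig_face 0.35 [ 0.439  0.299 -0.001] [169. 221.]
top pulley 0.84 [ 0.539 -0.267  0.003] [334. 196.]
top cap 0.74 [ 0.436  0.298 -0.003] [170. 222.]
top cap 0.73 [ 0.337  0.162 -0.004] [209. 252.]
top glue 0.73 [0.75  0.18  0.001] [207. 133.]
top tin 0.78 [0.707 0.339 0.002] [161. 144.]
scene jig_face 0.88 [ 0.521 -0.012  0.031] [231. 200.]
scene pulley 0.75 [ 0.539 -0.268  0.   ] [159. 257.]
scene cap 0.78 [0.334 0.162 0.004] [240. 146.]
scene cap 0.74 [ 0.433  0.294 -0.   ] [287. 146.]
scene cap 0.58 [ 0.767 -0.109 -0.001] [258. 286.]
scene glue 0.82 [0.753 0.177 0.005] [331. 223.]
scene glue 0.57 [ 0.523 -0.018  0.005] [230. 206.]
scene tin 0.63 [ 0.712  0.341 -0.005] [357. 189.]
scene tin 0.31 [ 0.694 -0.245  0.   ] [197. 296.]
scene disc 0.75 [ 0.769 -0.111 -0.002] [257. 287.]
0.7 [0.2541 0.571  0.4048] [-180.      0.    -23.99] [-0.5 -0.2 -0.1] 1.0015208852902808
```

View pics/top0.png

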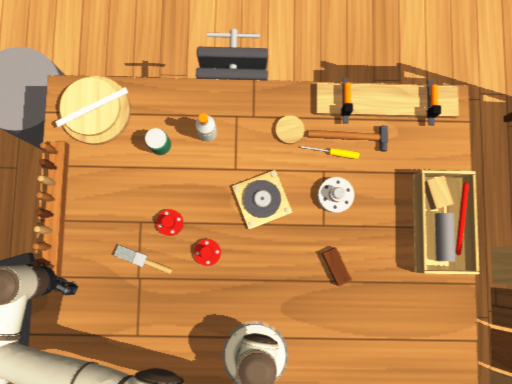

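View pics/scene0.png

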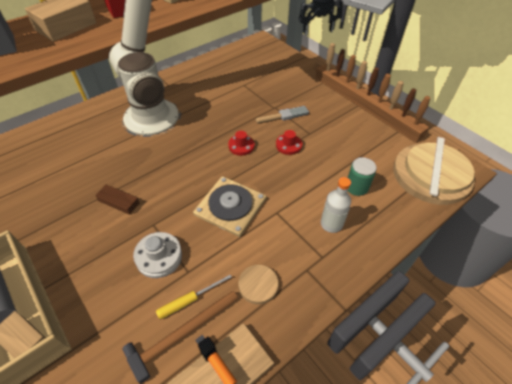

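The red look-alikes are at top pixel (170,222), which is (0.435, 0.296) with reach 0.53 m, and at (207,252), which is (0.336, 0.162) with reach 0.37 m. The red bar in the box at (462,220) is not a cap. I choose the farther one, at (170,222). The pulley is at (336,195), at (0.539, -0.268), and the pale disc is at (290,129). Next is one close crop to check.

```bash
cat >> h.py <<'E'
def to(P):
    s=bot.get_obs(); M=R.from_euler('xyz',s['eef_rot'],degrees=True).as_matrix()
    print("shift cm",np.round(100*M.T@(np.array(P)-s['ee_pos']),2))
E
python3 - <<'E'
from h import *
im=cv2.imread("pics/top0.png")[110:290,100:370]; cv2.imwrite("pics/crop.png",cv2.resize(im,None,fx=2.9,fy=2.9,interpolation=2))
to([.539,-.268,.38])
print({k:np.round(v,3) for k,v in vision.calibration("wrist").items()})
E
```

```text
shift cm [60.14 65.06  2.47]
{'intrinsics': array([[319.462,   0.   , 258.108],
       [  0.   , 319.462, 190.054],
       [  0.   ,   0.   ,   1.   ]]), 'origin': array([0.326, 0.541, 0.374]), 'orientation': array([-1.77320e+01, -4.40000e-02, -1.13935e+02])}
```

View pics/crop.png

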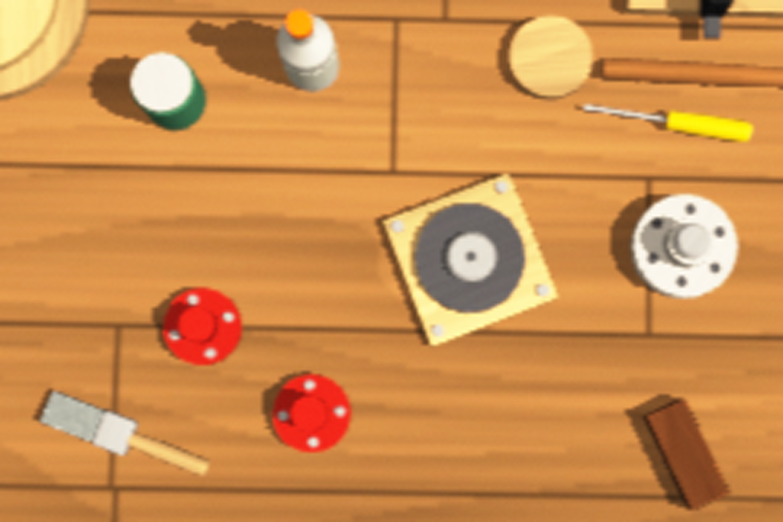

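The crop shows two red caps: the farther one at crop (202,325) and the nearer decoy at (312,412). The pulley is at (687,245) and the jig at (470,256). Now I'll travel to above the pulley.

Request:
{"name": "arm_command", "arguments": {
  "moves": [
    [4,4.3,0,0,0,0,100],
    [8,8.6,0,0,0,0,100],
    [12,13,0.5,0,0,0,100],
    [16,17.3,1,0,0,0,100],
    [20,21.6,1,0,0,0,100],
    [24,26,1.5,0,0,0,100],
    [28,30.3,1.5,0,0,0,100],
    [32,34.6,2,0,0,0,100],
    [36,39,2,0,0,0,100],
    [40,43.3,2.5,0,0,0,100]
  ],
  "force": 60
}}

```text
clock: 1.95
ee_pos: [0.4438, 0.0109, 0.3805]
eef_rot: [-179.9, -0.1, -24.0]
force: [1.5, 1.6, 0.1]
width: 1.002
```

Request:
{"name": "arm_command", "arguments": {
  "moves": [
    [4,4.3,0,0,0,0,100],
    [8,8.6,0,0,0,0,100],
    [12,13,0,0,0,0,100],
    [16,17.3,0,0,0,0,100],
    [19,20.6,0,0,0,0,100],
    [20,21.8,0,0,0,0,100],
    [20,21.8,0,0,0,0,100],
    [20,21.8,0,0,0,0,100]
  ]
}}

```text
clock: 2.95
ee_pos: [0.5372, -0.2666, 0.3799]
eef_rot: [-180.0, 0.0, -23.9]
force: [0.4, 0.3, -0.5]
width: 0.999
```

```bash
cat >> h.py <<'E'
def look(labels,n="wrist",name=None):
    im=vision.grab_frame(n); c=cal(n)
    if name: cv2.imwrite(f"pics/{name}.png",im)
    for l in labels:
        for d in vision.place_of(l,n): print(n,l,round(d["score"],2),np.round(world(n,d["position"],c),4),np.round(pix(n,world(n,d["position"],c),c)))
    return im,c
E
python3 - <<'E'
from h import *
show(); look(["pulley","pulley_shoulder"],"wrist","w1"); look(["pulley_shoulder"],"wrist"); look(["pulley","pulley_shoulder"],"scene"); show()
print(np.round(bot.get_obs()['q'],1))
E
```

```text
2.95 [ 0.5372 -0.2666  0.3799] [-1.7999e+02  1.0000e-02 -2.3930e+01] [ 0.4  0.3 -0.5] 0.9994696494728076
wrist pulley 0.7 [ 5.411e-01 -2.686e-01  5.000e-04] [260. 157.]
wrist pulley_shoulder 0.92 [ 0.5403 -0.2682  0.0732] [260. 175.]
wrist pulley_shoulder 0.94 [ 0.5382 -0.2635  0.0747] [256. 180.]
scene pulley 0.9 [ 0.539  -0.27    0.0031] [158. 258.]
scene pulley_shoulder 0.8 [ 0.5414 -0.2671  0.0679] [154. 245.]
3.35 [ 0.5375 -0.2673  0.3799] [-1.7999e+02 -2.0000e-02 -2.3960e+01] [ 0.2 -0.5  0.4] 1.0020293242908107
[-11.   20.7  -5.3  -0.  -64.   77. ]
```

View pics/w1.png

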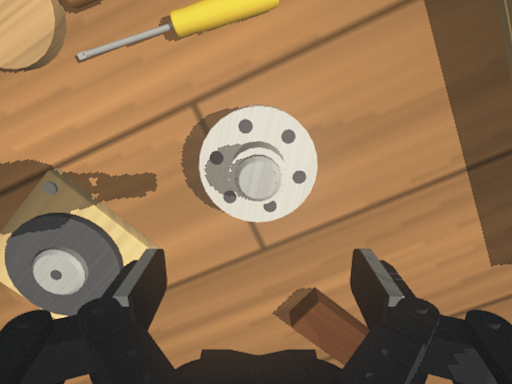

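The wrist view shows the pulley's rim at (258,163) with its spigot top at about (259,178). Both fingers are clear of it, and the jig is at lower left around (60,270).

```bash
python3 - <<'E'
from h import *
c=cal("wrist")
im=cv2.imread("pics/w1.png"); g=im[100:230,190:325]
m=((g.min(2)>150)).astype(np.uint8)
ct=max(cv2.findContours(m,0,1)[0],key=cv2.contourArea)
e=cv2.fitEllipse(cv2.convexHull(ct)); print(e)
uv=np.array(e[0])+[190,100]; print(ray("wrist",uv,.034,c), ray("wrist",(258.5,177.5),.082,c))
to([.540,-.268,.214])
E
```

```text
((67.97645568847656, 63.6284065246582), (116.0536117553711, 118.20071411132812), 85.49713134765625)
[ 0.54238874 -0.26780571  0.034     ] [ 0.54106319 -0.26769848  0.082     ]
shift cm [ 0.25 -0.04 16.59]
```

Request:
{"name": "arm_command", "arguments": {
  "moves": [
    [0.3,0,4,0,0,0,100],
    [0.3,-0.1,8,0,0,0,100],
    [0.3,-0.1,11,0,0,0,100],
    [0.3,-0.1,13.5,0,0,0,100],
    [0.3,-0.1,15,0,0,0,100],
    [0.3,-0.1,16,0,0,0,100],
    [0.3,-0.1,16.7,0,0,0,100],
    [0.3,-0.1,16.7,0,0,0,100]
  ]
}}

```text
clock: 4.35
ee_pos: [0.5407, -0.2681, 0.2127]
eef_rot: [180.0, -0.0, -24.0]
force: [1.3, 0.1, -0.0]
width: 1.0
```

Request:
{"name": "arm_command", "arguments": {
  "moves": [
    [0,0,0,0,0,0,70],
    [0,0,0,0,0,0,60],
    [0,0,0,0,0,0,30],
    [0,0,0,0,0,0,20],
    [0,0,0,0,0,0,20],
    [0,0,0,0,0,0,20],
    [0,0,0,0,0,0,20]
  ],
  "force": 60
}}

```text
clock: 5.22
ee_pos: [0.5409, -0.268, 0.2138]
eef_rot: [-180.0, -0.1, -24.0]
force: [-1.2, 2.1, 5.7]
width: 0.601
```

Request:
{"name": "arm_command", "arguments": {
  "moves": [
    [0,0,-0.5,0,0,0,20],
    [0,0,-2,0,0,0,20],
    [0,0,-4,0,0,0,20],
    [0,0,-6,0,0,0,20],
    [0,0,-8,0,0,0,20],
    [0,0,-8,0,0,0,20]
  ]
}}

```text
clock: 5.98
ee_pos: [0.541, -0.2682, 0.2945]
eef_rot: [-180.0, -0.2, -24.0]
force: [-0.4, 1.0, -5.8]
width: 0.603
```

```bash
python3 - <<'E'
from h import *
show(); look(["pulley","pulley_shoulder","jig_face"],"wrist","w2"); look(["jig_face"],"wrist");look(["jig_face"],"top","t2"); look(["jig_face","pulley"],"scene"); show()
c=cal("wrist"); p=pix("wrist",[.52,-.014,.042],c); print(p, [pix("top",[.521,-.015,.042])])
E
```

```text
5.975 [ 0.541  -0.2682  0.2945] [-179.96   -0.23  -23.99] [-0.4  1.  -5.8] 0.602994154164286
wrist pulley 0.81 [ 0.5396 -0.2661  0.0826] [258. 224.]
wrist pulley 0.18 [ 5.188e-01 -1.180e-02 -2.000e-04] [ 29. 305.]
wrist pulley_shoulder 0.89 [ 0.5401 -0.2655  0.1521] [257. 293.]
wrist jig_face 0.86 [ 0.5211 -0.0153  0.0294] [  8. 323.]
wrist jig_face 0.9 [ 0.5224 -0.0137  0.0318] [  1. 324.]
top jig_face 0.79 [ 0.5207 -0.0163  0.0327] [262. 198.]
scene jig_face 0.71 [ 0.5227 -0.012   0.0316] [231. 200.]
6.525 [ 0.5407 -0.2681  0.2924] [ 1.7999e+02  3.0000e-02 -2.3990e+01] [-0.5 -0.5 -5.3] 0.6053456630580385
[ -4.81529252 335.24819643] [array([261.9432546 , 197.78699291])]
```

View pics/w2.png

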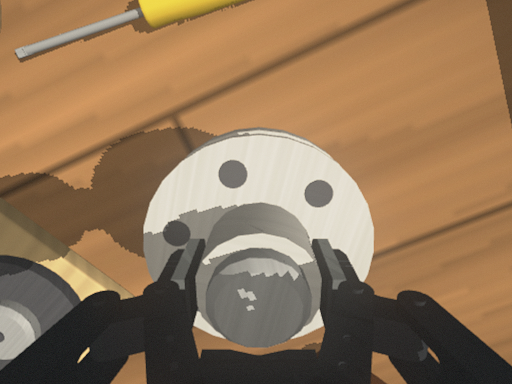

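The pulley is held at width 0.60 (about 51–54 mm) with about 5.5 N of weight. The jig platen was visible in the earlier views, so I'll measure the pulley-to-jig offset within the same images.

```bash
python3 - <<'E'
from h import *
K,t,M=cal("wrist"); s=bot.get_obs()
T=R.from_euler('xyz',s['eef_rot'],degrees=True).as_matrix(); o=T.T@(t-s['ee_pos']); Rc=T.T@M
T1=R.from_euler('xyz',[180,0,-23.93],degrees=True).as_matrix()
c1=(K,np.array([.5374,-.267,.3799])+T1@o,T1@Rc)
def ell(img,box,f):
    x0,y0,x1,y1=box; m=f(img[y0:y1,x0:x1].astype(int)).astype(np.uint8)
    ct=max(cv2.findContours(m,0,1)[0],key=cv2.contourArea); e=cv2.fitEllipse(cv2.convexHull(ct)); return np.array(e[0])+[x0,y0],np.round(e[1],1)
w=cv2.imread("pics/w1.png"); b=cv2.imread("pics/top0.png")
for nm,im,c,pb,jb,sb in(("w1",w,c1,(190,100,325,230),(0,205,128,330),(20,240,100,305)),("top",b,cal("top"),(315,172,360,217),(237,175,287,224),(250,188,275,210))):
    p=ell(im,pb,lambda g:g.min(2)>150); q=ell(im,jb,lambda g:(g.max(2)<120)|((g.min(2)>0)&(g.max(2)-g.min(2)<25))); r=ell(im,sb,lambda g:g.min(2)>140)
    print(nm,p,q,r); 
    for x,z in((p,.034),(q,.03),(r,.042)): print(ray(0,x[0],z,c))
E
```

```text
w1 (array([257.97645569, 163.62840652]), array([116.1, 118.2])) (array([ 62.62352753, 293.84533691]), array([138.7, 165.5])) (array([ 58.60306549, 272.02447128]), array([42.9, 52.5]))
[ 0.5421667  -0.26746591  0.034     ]
[0.49129939 0.00531697 0.03      ]
[ 0.52111281 -0.0181628   0.042     ]
top (array([335.90743256, 194.37670135]), array([35.1, 35.5])) (array([261.40561104, 198.45886421]), array([36.3, 36.3])) (array([262.50036907, 198.14100742]), array([16.2, 16.5]))
[ 0.53868848 -0.26668251  0.034     ]
[ 0.52007832 -0.01363371  0.03      ]
[ 0.51983702 -0.01689688  0.042     ]
```

```bash
python3 - <<'E'
from h import *
to([.521,-.016,.285])
E
```

```text
shift cm [-12.05 -22.23   0.75]
```

Request:
{"name": "arm_command", "arguments": {
  "moves": [
    [-1.2,-2.2,0,0,0,0,20],
    [-3.5,-6.5,0,0,0,0,20],
    [-5.8,-10.7,0,0,0,0,20],
    [-8,-14.8,0,0,0,0,20],
    [-10,-18.5,0,0,0,0,20],
    [-11.4,-21,0,0,0,0,20],
    [-12,-22,0.3,0,0,0,20],
    [-12.1,-22.2,0.7,0,0,0,20],
    [-12.1,-22.2,0.7,0,0,0,20],
    [-12.1,-22.2,0.7,0,0,0,20]
  ]
}}

```text
clock: 7.78
ee_pos: [0.5205, -0.0169, 0.2856]
eef_rot: [180.0, 0.0, -24.1]
force: [0.2, 0.7, -5.4]
width: 0.6
```

```bash
python3 - <<'E'
from h import *
show(); a,c=look(["pulley","pulley_shoulder"],"wrist"); d,e=look(["pulley","pulley_shoulder"],"scene"); show()
for z in(.034+.072,): 
  pass
u,v=pix("scene",[.521,-.016,.06],e).astype(int)
crop=cv2.resize(d[max(v-75,0):v+75,u-90:u+90],None,fx=3.3,fy=3.3,interpolation=2); cv2.imwrite("pics/s3.png",np.hstack([crop[:384] if 0 else cv2.resize(crop,(400,333)),cv2.resize(a,(400,333))]))
E
```

```text
7.775 [ 0.5205 -0.0169  0.2856] [ 1.7998e+02  1.0000e-02 -2.4070e+01] [ 0.2  0.7 -5.4] 0.6003442063403406
wrist pulley 0.57 [ 0.5202 -0.0173  0.0721] [261. 219.]
wrist pulley_shoulder 0.57 [ 0.5188 -0.0146  0.1413] [259. 289.]
scene pulley 0.96 [ 0.5171 -0.0179  0.0714] [228. 192.]
scene pulley_shoulder 0.86 [ 0.521  -0.0183  0.1379] [227. 177.]
8.075 [ 0.5205 -0.0163  0.2858] [-180.     -0.    -24.02] [-0.5  0.  -5.5] 0.6002044483154527
```

View pics/s3.png

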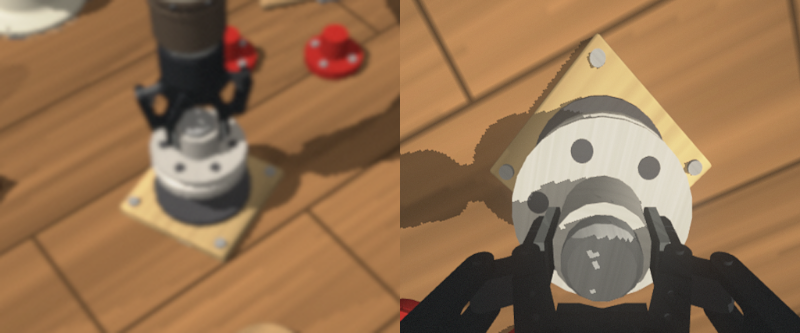

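The pulley hangs level over the platen. It is centred within a couple of mm in the scene view at left (200,165) and in the wrist view at right (602,205). Now I'll lower it slowly while watching the force.

Request:
{"name": "arm_command", "arguments": {
  "moves": [
    [0,0,1,0,0,0,20],
    [0,0,2,0,0,0,20],
    [0,0,2.6,0,0,0,20],
    [0,0,2.9,0,0,0,20],
    [0,0,3.1,0,0,0,20],
    [0,0,3.3,0,0,0,20],
    [0,0,3.5,0,0,0,20],
    [0,0,3.5,0,0,0,20]
  ]
}}

```text
clock: 9.07
ee_pos: [0.5204, -0.016, 0.2506]
eef_rot: [180.0, 0.0, -24.0]
force: [-0.4, -0.4, -5.6]
width: 0.605
```

Request:
{"name": "arm_command", "arguments": {
  "moves": [
    [0,0,0.2,0,0,0,20],
    [0,0,0.4,0,0,0,20],
    [0,0,0.5,0,0,0,20],
    [0,0,0.6,0,0,0,20],
    [0,0,0.6,0,0,0,20]
  ]
}}

```text
clock: 9.7
ee_pos: [0.5204, -0.0161, 0.2447]
eef_rot: [180.0, 0.0, -24.0]
force: [0.1, 0.1, -5.0]
width: 0.601
```

Request:
{"name": "arm_command", "arguments": {
  "moves": [
    [0,0,0.08,0,0,0,20],
    [0,0,0.15,0,0,0,20],
    [0,0,0.2,0,0,0,20],
    [0,0,0.2,0,0,0,20]
  ]
}}

```text
clock: 10.2
ee_pos: [0.5204, -0.016, 0.2437]
eef_rot: [-180.0, -0.0, -24.0]
force: [-5.4, 0.2, 5.9]
width: 0.604
```

Contact came at 0.2437 m, 29.9 mm above the height at which I gripped it, so the pulley is home. I'll release and rise.

Request:
{"name": "arm_command", "arguments": {
  "moves": [
    [0,0,-0.05,0,0,0,62],
    [0,0,-0.05,0,0,0,66],
    [0,0,-0.05,0,0,0,75],
    [0,0,-0.05,0,0,0,100],
    [0,0,-0.05,0,0,0,100],
    [0,0,-0.05,0,0,0,100]
  ]
}}

```text
clock: 10.95
ee_pos: [0.5205, -0.016, 0.2432]
eef_rot: [-180.0, -0.0, -24.0]
force: [-1.5, -0.5, 0.2]
width: 1.002
```

Request:
{"name": "arm_command", "arguments": {
  "moves": [
    [0,0,-0.5,0,0,0,100],
    [0,0,-2,0,0,0,100],
    [0,0,-5,0,0,0,100],
    [0,0,-9,0,0,0,100],
    [0,0,-13,0,0,0,100],
    [0,0,-13,0,0,0,100]
  ]
}}

```text
clock: 11.7
ee_pos: [0.521, -0.016, 0.3781]
eef_rot: [-179.7, -0.5, -24.0]
force: [-1.0, -0.5, -0.4]
width: 0.995
```

```bash
python3 - <<'E'
from h import *
show(); a,c=look(["pulley","pulley_shoulder","cap"],"wrist","w4"); look(["pulley_shoulder"],"wrist");d,e=look(["pulley_shoulder","cap"],"scene","s4")
to([.435,.296,.36])
u,v=pix("scene",[.521,-.016,.06],e).astype(int)
crop=cv2.resize(d[v-60:v+60,u-72:u+72],(400,333),interpolation=2); cv2.imwrite("pics/s4c.png",np.hstack([crop,cv2.resize(a,(400,333))]))
E
```

```text
11.7 [ 0.521  -0.016   0.3781] [-179.68   -0.47  -23.96] [-1.  -0.5 -0.4] 0.9953784310103707
wrist pulley 0.96 [ 0.5172 -0.0151  0.0301] [261. 172.]
wrist pulley_shoulder 0.82 [ 0.5176 -0.0144  0.0993] [260. 194.]
wrist cap 0.73 [ 0.4276  0.2992 -0.0042] [ 70. 320.]
wrist cap 0.66 [0.3325 0.1653 0.0033] [193. 344.]
wrist pulley_shoulder 0.57 [ 0.5206 -0.0161  0.1008] [259. 189.]
scene pulley_shoulder 0.86 [ 0.5221 -0.0153  0.0989] [229. 186.]
scene cap 0.87 [0.431  0.2939 0.0027] [287. 145.]
scene cap 0.65 [0.3348 0.1659 0.0043] [241. 146.]
scene cap 0.23 [ 0.5217 -0.0185 -0.0011] [230. 208.]
shift cm [-20.49 -25.03   1.24]
```

View pics/s4c.png

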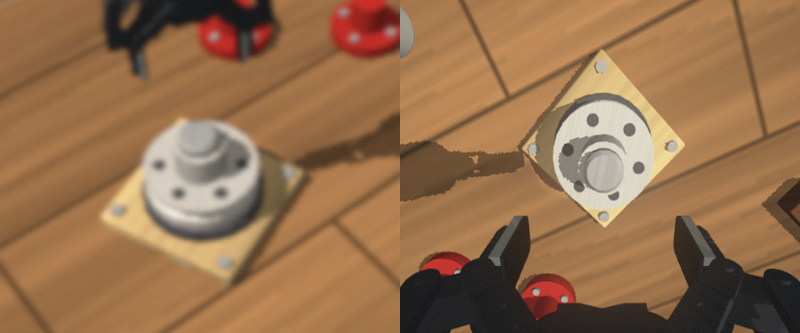

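The pulley sits level and flush on the platen: left view (200,175), and wrist spigot at right (602,171). Its shoulder measures z≈0.0997 against an expected 0.100. On to the cap, the farther red one.

Request:
{"name": "arm_command", "arguments": {
  "moves": [
    [-2,-2.5,0,0,0,0,100],
    [-5.5,-6.8,0,0,0,0,100],
    [-9,-11,0,0,0,0,100],
    [-12.5,-15.3,0,0,0,0,100],
    [-16,-19.6,0.4,0,0,0,100],
    [-19,-23.2,0.8,0,0,0,100],
    [-20.5,-25,1.2,0,0,0,100],
    [-20.5,-25,1.2,0,0,0,100],
    [-20.5,-25,1.2,0,0,0,100]
  ]
}}

```text
clock: 13.28
ee_pos: [0.4349, 0.2953, 0.3609]
eef_rot: [179.9, 0.0, -24.0]
force: [0.4, -0.0, 0.1]
width: 1.001
```

```bash
python3 - <<'E'
from h import *
show(); a,c=look(["cap"],"wrist","w5"); look(["cap"],"wrist"); look(["cap"],"top")
u,v=pix(0,[.434,.296,.018],c).astype(int); print(u,v)
m=((a[...,2].astype(int)-a[...,1]>70)).astype(np.uint8); m[:, :]=m
for ct in cv2.findContours(m,0,1)[0]:
    if cv2.contourArea(ct)>1500:
        e=cv2.fitEllipse(cv2.convexHull(ct)); print(e,ray(0,e[0],.014,c))
K=a[max(v-110,0):v+110,u-130:u+130]; cv2.imwrite("pics/w5c.png",cv2.resize(K,None,fx=2,fy=2))
show()
w=cv2.imread("pics/w4.png")
E
```

```text
13.275 [0.4349 0.2953 0.3609] [ 1.7995e+02  1.0000e-02 -2.4000e+01] [ 0.4 -0.   0.1] 1.0007035286639399
wrist cap 0.85 [ 0.4327  0.2986 -0.0044] [257. 167.]
wrist cap 0.88 [0.3339 0.1656 0.0021] [405. 201.]
top cap 0.85 [0.3359 0.1624 0.0007] [209. 252.]
top cap 0.53 [ 4.341e-01  2.988e-01 -3.000e-04] [169. 223.]
258 169
((411.0965576171875, 204.21055603027344), (82.12850189208984, 90.60663604736328), 63.326900482177734) [0.33348956 0.16449804 0.014     ]
((256.7319641113281, 168.65037536621094), (87.97869873046875, 89.41007232666016), 88.50017547607422) [0.43513276 0.29781347 0.014     ]
13.575 [0.4351 0.2951 0.3614] [-1.7998e+02 -1.0000e-02 -2.4060e+01] [-0.5  0.2 -0.3] 1.000013473072167
```

View pics/w5.png

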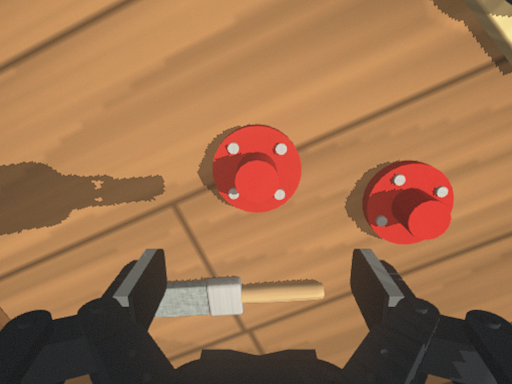

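The farther cap is at (257,168) in the wrist view, at (0.435, 0.2975). The decoy is at (411,204) to the right and the brush is below, and both are outside the descent path.

Request:
{"name": "arm_command", "arguments": {
  "moves": [
    [-0.1,-0.2,4,0,0,0,100],
    [-0.1,-0.2,8,0,0,0,100],
    [-0.1,-0.2,11,0,0,0,100],
    [-0.1,-0.2,13.5,0,0,0,100],
    [-0.1,-0.2,15,0,0,0,100],
    [-0.1,-0.2,16,0,0,0,100],
    [-0.1,-0.2,16.4,0,0,0,100],
    [-0.1,-0.2,16.4,0,0,0,100]
  ]
}}

```text
clock: 14.58
ee_pos: [0.4349, 0.2981, 0.1976]
eef_rot: [-180.0, -0.0, -24.0]
force: [-0.1, -0.3, 0.5]
width: 1.003
```

Request:
{"name": "arm_command", "arguments": {
  "moves": [
    [0,0,0,0,0,0,70],
    [0,0,0,0,0,0,50],
    [0,0,0,0,0,0,30],
    [0,0,0,0,0,0,10],
    [0,0,0,0,0,0,10],
    [0,0,0,0,0,0,10],
    [0,0,0,0,0,0,10],
    [0,0,0,0,0,0,10]
  ],
  "force": 50
}}

```text
clock: 15.58
ee_pos: [0.4347, 0.298, 0.1978]
eef_rot: [-180.0, -0.0, -24.0]
force: [-0.9, -1.5, 6.2]
width: 0.443
```

Request:
{"name": "arm_command", "arguments": {
  "moves": [
    [0,0,-0.5,0,0,0,10],
    [0,0,-2,0,0,0,10],
    [0,0,-5,0,0,0,10],
    [0,0,-9,0,0,0,10],
    [0,0,-13,0,0,0,10],
    [0,0,-16,0,0,0,10],
    [0,0,-16,0,0,0,10]
  ]
}}

```text
clock: 16.45
ee_pos: [0.4349, 0.2981, 0.36]
eef_rot: [-179.6, -0.1, -24.0]
force: [0.2, -0.8, -3.1]
width: 0.444
```

```bash
python3 - <<'E'
from h import *
K,t,M=cal("wrist"); s=bot.get_obs(); show()
T=R.from_euler('xyz',s['eef_rot'],degrees=True).as_matrix(); o=T.T@(t-s['ee_pos']); Rc=T.T@M
T1=R.from_euler('xyz',[180,0,-24],degrees=True).as_matrix()
c1=(K,np.array([.5208,-.016,.3778])+T1@o,T1@Rc)
w=cv2.imread("pics/w4.png"); x0,y0=180,95
g=w[y0:250,x0:335]; m=((g.min(2)>150)).astype(np.uint8)
ct=max(cv2.findContours(m,0,1)[0],key=cv2.contourArea); e=cv2.fitEllipse(cv2.convexHull(ct)); print(e)
print(ray(0,np.array(e[0])+[x0,y0],.064,c1), ray(0,(258.6,197.5),.112,c1))
look(["pulley_shoulder"],"top"); look(["cap"],"scene")
P=[.521,-.016,s['ee_pos'][2]]; to(P)
E
```

```text
16.45 [0.4349 0.2981 0.36  ] [-1.7963e+02 -1.0000e-01 -2.3990e+01] [ 0.2 -0.8 -3.1] 0.44377283173514587
((82.92682647705078, 85.93443298339844), (128.54527282714844, 135.7308349609375), 116.4721450805664)
[ 0.51553957 -0.01700426  0.064     ] [ 0.51758155 -0.01341964  0.112     ]
top pulley_shoulder 0.78 [ 0.5186 -0.016   0.1001] [263. 196.]
scene cap 0.85 [0.4286 0.295  0.1592] [291. 108.]
scene cap 0.69 [ 0.2962 -0.2682 -0.0017] [119. 202.]
scene cap 0.68 [ 0.5181 -0.0152  0.029 ] [229. 200.]
scene cap 0.57 [ 3.368e-01  1.641e-01 -2.000e-04] [241. 147.]
shift cm [20.68 25.1  -0.41]
```

Request:
{"name": "arm_command", "arguments": {
  "moves": [
    [2,2.5,0,0,0,0,10],
    [5.5,6.7,0,0,0,0,10],
    [9,11,0,0,0,0,10],
    [12.5,15.2,0,0,0,0,10],
    [16,19.5,0,0,0,0,10],
    [19,23.1,0,0,0,0,10],
    [20.3,24.7,0.5,0,0,0,10],
    [20.6,25.1,1,0,0,0,10],
    [20.6,25.1,1.5,0,0,0,10],
    [20.6,25.1,1.5,0,0,0,10]
  ]
}}

```text
clock: 17.9
ee_pos: [0.5205, -0.0144, 0.3413]
eef_rot: [179.9, 0.1, -23.9]
force: [0.5, 1.0, -2.8]
width: 0.442
```

Request:
{"name": "arm_command", "arguments": {
  "moves": [
    [0,0,0.5,0,0,0,10],
    [0,0,1,0,0,0,10],
    [0,0,1,0,0,0,10],
    [0,0,1,0,0,0,10]
  ]
}}

```text
clock: 18.4
ee_pos: [0.5209, -0.015, 0.3323]
eef_rot: [-180.0, -0.0, -24.0]
force: [-0.4, 0.1, -2.9]
width: 0.443
```

```bash
python3 - <<'E'
from h import *
show(); a,c=look(["cap","pulley"],"wrist"); d,e=look(["cap","pulley","pulley_shoulder"],"scene")
u,v=pix("scene",[.521,-.016,.1],e).astype(int)
crop=cv2.resize(d[v-60:v+60,u-72:u+72],(400,333),interpolation=2); cv2.imwrite("pics/s6.png",np.hstack([crop,cv2.resize(a,(400,333))]))
to([.520,-.016,.3045]); show()
E
```

```text
18.4 [ 0.5209 -0.015   0.3323] [-1.7999e+02 -2.0000e-02 -2.3980e+01] [-0.4  0.1 -2.9] 0.4426861029712266
wrist cap 0.84 [ 0.5207 -0.0116  0.1304] [255. 229.]
scene cap 0.82 [ 0.5197 -0.0179  0.1365] [227. 177.]
scene cap 0.52 [3.370e-01 1.612e-01 3.000e-04] [240. 147.]
scene pulley 0.88 [ 0.5152 -0.0174  0.0301] [228. 200.]
scene pulley 0.39 [ 0.5224 -0.0185  0.005 ] [230. 207.]
scene pulley_shoulder 0.74 [ 0.5244 -0.0141  0.0991] [230. 186.]
scene pulley_shoulder 0.31 [ 0.5248 -0.0186  0.001 ] [230. 208.]
shift cm [-0.04  0.11  2.78]
18.75 [ 0.5208 -0.0152  0.3323] [-1.7999e+02 -1.0000e-02 -2.4000e+01] [-0.2 -0.9 -3.4] 0.44362146726227614
```

View pics/s6.png

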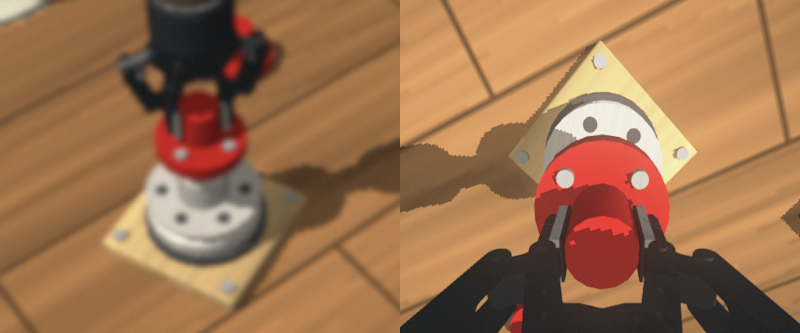

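The cap hangs level over the pulley: cap at left (202,150) above the pulley at (205,200), and centred in the wrist view at (602,210). Lowering slowly.

Request:
{"name": "arm_command", "arguments": {
  "moves": [
    [0,0.1,0.6,0,0,0,10],
    [0,0.1,1.3,0,0,0,10],
    [0,0.1,1.8,0,0,0,10],
    [0,0.1,2.1,0,0,0,10],
    [0,0.1,2.3,0,0,0,10],
    [0,0.1,2.5,0,0,0,10],
    [0,0.1,2.7,0,0,0,10],
    [0,0.1,2.7,0,0,0,10]
  ]
}}

```text
clock: 19.75
ee_pos: [0.5204, -0.016, 0.3051]
eef_rot: [180.0, 0.0, -24.0]
force: [0.2, 0.6, -3.4]
width: 0.44
```

Request:
{"name": "arm_command", "arguments": {
  "moves": [
    [0,0,0.2,0,0,0,10],
    [0,0,0.4,0,0,0,10],
    [0,0,0.5,0,0,0,10],
    [0,0,0.6,0,0,0,10],
    [0,0,0.65,0,0,0,10],
    [0,0,0.65,0,0,0,10]
  ]
}}

```text
clock: 20.5
ee_pos: [0.5204, -0.0161, 0.2987]
eef_rot: [-180.0, 0.0, -24.0]
force: [0.5, -0.6, -3.0]
width: 0.446
```

Request:
{"name": "arm_command", "arguments": {
  "moves": [
    [0,0,0.08,0,0,0,10],
    [0,0,0.15,0,0,0,10],
    [0,0,0.15,0,0,0,10],
    [0,0,0.15,0,0,0,10]
  ]
}}

```text
clock: 21.0
ee_pos: [0.5204, -0.016, 0.2978]
eef_rot: [-180.0, -0.0, -24.0]
force: [-2.3, 1.4, 4.5]
width: 0.438
```

Contact came at 0.2978 m, against the grip height of 0.1978 plus 0.100, so the cap is fully home. I'll release, rise, and look.

Request:
{"name": "arm_command", "arguments": {
  "moves": [
    [0,0,-0.05,0,0,0,47],
    [0,0,-0.05,0,0,0,52],
    [0,0,-0.05,0,0,0,65],
    [0,0,-0.05,0,0,0,100],
    [0,0,-0.05,0,0,0,100],
    [0,0,-0.05,0,0,0,100]
  ]
}}

```text
clock: 21.75
ee_pos: [0.5204, -0.016, 0.2977]
eef_rot: [-180.0, -0.0, -24.0]
force: [-0.6, 0.7, -0.3]
width: 1.001
```

Request:
{"name": "arm_command", "arguments": {
  "moves": [
    [0,0,-0.5,0,0,0,100],
    [0,0,-2,0,0,0,100],
    [0,0,-5,0,0,0,100],
    [0,0,-9,0,0,0,100],
    [0,0,-11,0,0,0,100],
    [0,0,-11,0,0,0,100],
    [0,0,-11,0,0,0,100]
  ]
}}

```text
clock: 22.62
ee_pos: [0.52, -0.0161, 0.4072]
eef_rot: [180.0, 0.1, -24.0]
force: [-0.2, 0.1, -0.3]
width: 1.002
```

```bash
python3 - <<'E'
from h import *
show(); a,c=look(["cap","pulley"],"wrist"); d,e=look(["cap","pulley","disc","glue","tin"],"scene")
u,v=pix("scene",[.521,-.016,.1],e).astype(int)
crop=cv2.resize(d[v-60:v+60,u-72:u+72],(400,333),interpolation=2); cv2.imwrite("pics/s7.png",np.hstack([crop,cv2.resize(a,(400,333))])); show()
E
```

```text
22.625 [ 0.52   -0.0161  0.4072] [ 1.7998e+02  7.0000e-02 -2.4010e+01] [-0.2  0.1 -0.3] 1.0021548129979658
wrist cap 0.82 [ 0.5197 -0.0145  0.0956] [258. 178.]
wrist cap 0.65 [0.3351 0.1609 0.0014] [198. 322.]
scene cap 0.86 [ 0.5188 -0.0193  0.1039] [227. 185.]
scene cap 0.57 [ 0.3356  0.1626 -0.    ] [240. 147.]
scene cap 0.48 [ 0.2965 -0.2693 -0.0023] [119. 202.]
scene pulley 0.71 [ 0.5201 -0.0154  0.0323] [230. 200.]
scene disc 0.73 [ 7.653e-01 -1.057e-01  5.000e-04] [258. 284.]
scene glue 0.66 [7.522e-01 1.773e-01 6.000e-04] [331. 224.]
scene tin 0.63 [ 0.7107  0.3422 -0.0014] [358. 188.]
23.075 [ 0.5205 -0.016   0.4074] [ 1.7998e+02  3.0000e-02 -2.4000e+01] [0.2 0.5 0.9] 1.0003718408844302
```

View pics/s7.png

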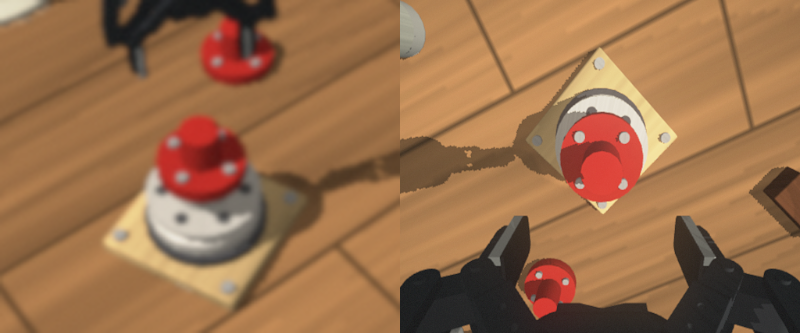

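The cap sits level and centred on the pulley at left (202,160) and wrist (602,155), the gripper is clear of it, and the decoy has not moved. Handing in.

```bash
python3 -c "
from h import *
print(job_done())"
```

```text
the job is handed in; nothing more can be done
None
```

The pulley is on the jig's spigot and the red end cap, the one that started farthest from the base, is on the pulley's spigot. Both were lowered until they touched and then let go. I handed the job in at about 23 s of the 58 s allowed.

- **Seating heights:** The pulley made contact 29.9 mm above the height where I gripped it, against 30 mm expected. The cap made contact 100.0 mm above its grip height, against 100 mm expected. Readings stayed under about 7 N at the end of every move.
- **Final pictures:** Both parts look level and centred, and the gripper is clear of them. The networks put the cap at 96 mm (wrist camera) and 104 mm (scene camera), either side of the expected 100 mm and about at their 4 mm tolerance.
- **Other objects:** The decoy cap, glue bottle, tin and disc were found where they started, to within about 6 mm, which is close to what the networks can resolve. I did not re-measure the mallet, screwdriver, brush or offcut; the arm did not work near them except for passing over the brush.
- **Disagreements:** One contour fit of the pulley rim on the jig came out about 5 mm off. I discarded it because the arm was still settling when that picture was taken. The scene camera also gave a weak false "cap" reading near (0.30, -0.27), which I ignored; it is about where the dark wood offcut lies.

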